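Turn the coding board over and dock it

TASK

The coding board is lying LED side down on the bench mat. Without touching the board with the gripper, slide the lifter under the edge with the gold contacts and tip the board over so that it lies flat with the LEDs facing up, then push it with the lifter, gold contacts first, fully home against the dock's stops so that it keeps the dock's switch lever pressed. Finally lay the lifter down flat, underside down, clear of the board and the dock, and leave the flask, the parts box and the battery pack where they are.

Things in the scene. Friction and masses are not known exactly. Their poses are not given: they have to be found in the camera images.
- board: Classroom coding board, 0.13 to 0.2 kg: a white plate 84 mm (x) by 120 mm (y), 8 mm thick, whose LED side bears a centred raised black panel, 52 mm (x) by 92 mm (y), 6 mm high, with 5 x 5 red LEDs. Origin: centre of that panel's outer face. z points out of the back: up at the start, when it rests LED side down on the panel. -x points to the long edge with the gold contacts.
- board_gold_edge (a point): Middle of the gold-contact long edge, at mid-thickness: -42 mm along the board's x, 10 mm along its z. At the start a 16 mm wide margin along this edge overhangs the mat, with a 6 mm high gap below it. This edge starts facing away from the dock (board's x = dock's x within 0.12 rad), so tipping the board over its other long edge turns it towards the dock.
- board_far_edge (a point): Middle of the opposite long edge, at mid-thickness: +42 mm along the board's x; the edge nearest the dock at the start, also with a 16 mm margin and 6 mm gap. The board grips the mat well enough (friction 0.5 to 0.7) to pivot on this edge, sliding only some 5 mm as it is tipped over.
- lifter: Flat-bottomed lifter, 192 mm long, 0.14 kg: a steel blade 2.5 mm thick, 50 mm wide, and behind it a red handle block 108 mm long (x), 22 mm wide (y), its top 36.5 mm above the underside. Origin: on the underside below the middle of the handle. x points to the blade's tip, z up out of the handle. Starts flat on the mat, underside down, blade pointing roughly to the board.
- lifter_tip (a point): Middle of the blade's straight front edge, at its underside, 138 mm ahead of the lifter's origin (the handle ends 54 mm behind the origin, so tilting the tip up needs the tip raised too, or the butt meets the mat). The bare blade is about 75 mm long.
- dock: Grey programming dock fixed on the mat, with no floor: the board slides in on the mat. Origin: on the mat, middle of the plane of the stops. x is the direction in which the board goes in. Guide rails 16 mm high have inner faces at y = +-62.5 mm from x = -55 mm to the stops; before that they flare out at 30 degrees to a mouth about 160 mm wide at x = -83 mm. Housing behind: 150 mm wide, 35 mm high.
- dock_stop (a point): Middle of the plane of the two rubber stops (14 mm wide, 14 mm high, at y = +-47 mm of the dock), 10 mm above the mat. With the board home the middle of its gold edge is here, but for height.
- switch_lever (a joint): Hinged roller lever of the presence switch between the stops, rad. 0 = free, its white roller (10 mm across, 4.5 to 14.5 mm above the mat, at y = +26 mm of the dock) about 11 mm in front of the stops; grows as the board's edge pushes it back, about 0.27 with the board home. Spring of at most 0.5 N at the roller.
- mat: Blue bench mat, 360 mm by 890 mm, fixed; its top is 3 mm above the table. Origin in the middle of its underside.
- flask: Steel drinking flask with a black cap, 68 mm across, 190 mm high, standing on the table. Origin in the middle of its underside. Not to be moved.
- parts_box: Open cardboard box, 90 x 120 x 45 mm high, on the table. Origin in the middle of its underside. Not to be moved.
- battery_pack: Black battery holder, 70 x 36 mm, about 26 mm high, on the table. Origin in the middle of its underside. Not to be moved.
There are look-alikes about, which are no part of the job. What is shaped like the lifter but black or turquoise is not meant.

How it is judged:
By the outcome, as a careful person would: the job done as asked, in the order asked, and still so for the second after the job is handed in, with the robot touching nothing.
It also fails if it takes over 58 s, if anything falls off the work surface, if the arm or the gripper's body presses on something with over 40 N, if the wrist force passes 120 N, or if a joint passes its speed limit or range.

ROBOT

A 7-joint arm with a two-finger parallel gripper is mounted at the origin on the work surface. World frame = base frame: x ahead of the robot, y to its left, z up, the work surface at z = 0. Lengths are in m, angles in degrees, forces in N, time in s.
With the tool pointing down it reaches from about 0.425 to 0.875 m from the base axis. Payload 4.7 kg.
Tool frame: the origin (TCP) lies between the finger pads; the fingertips stand env.finger_overhang ahead of it and the grasp point (between the pads) lies 5 mm behind it (env.finger_overhang is the distance from the TCP to the fingertips, in m); z points along the fingers, y is the line along which they close (so a half turn about z gives the same grasp; the last joint's range is limited). The gripper opens to 87 mm and grips with 3 to 60 N. Pads are 19 mm wide; open, the fingers measure 117 mm over their backs; the gripper's body (75 mm by 190 mm) begins 51 mm behind the grasp point.
Start: joints at [-65.483, 18.392, -4.016, 83.108, 1.295, 78.541, -3.26], TCP at [0.261, 0.595, 0.237] pointing down, gripper open.
Joint ranges: [-163.93, 163.93], [-17.29, 119.83], [-79.2, 71.16], [3.27, 140.29], [-89.18, 269.18], [5.43, 117.66], [-154.24, 154.24]. Speed limits (degrees/s): [147.25, 147.25, 180, 180, 180, 180, 180].

INTERFACE

Orientations are given as [roll, pitch, yaw] about the fixed x, y, z axes, in that order (R = Rz(yaw) Ry(pitch) Rx(roll)).
In Python, from cell import telemetry, eyes, env, models gives the robot as it stands. The module is installed in compiled form; this text tells all that it offers.
- The arm moves only by the tool drive_tool, never from a script. Its arguments are lists of equal length, an entry for each row: "angular": the turn, a rotation vector about the tool's x, y, z in rad, a list of three; "delta_pos": the shift along the tool's x, y, z in cm, a list of three; "gripper": the finger opening in cm, from 0 to 8.7. A call has 1 to 20 rows; each row shifts and turns the commanded pose from where the row before left it, along the tool's axes as they then stand; what a row does not reach is not made up. A row lasts 1/10 s, in which the tool goes at most 50 mm and 8.59 degrees, less where a joint would pass 70% of its speed; a pose out of reach is approached as far as the arm can. A call with a gripper value outside its range is refused whole. The fingers move at their own pace and stop on an object; "squeeze" is the grip in N (left out, the last holds). Time passes only in rows, so rows that do not move let the fingers close. It gives the time, the measured TCP pose, the force, the opening and the grip force at its end, in the units of the state.
- telemetry.get_obs(): the state, without advancing time (a new reading comes with each control period).
- eyes.read_camera(name): name is "side" or "top" or "wrist"; returns a dict with "pixels" (420x560x3 uint8, red, green, blue), "mtx" (3x3 intrinsics, pixels), "origin" and "orientation" of the camera in the world. Camera axes: x right, y down, z forward; pixel columns grow to the right and rows downward; lengths in m; the calibration is good to about 2 mm. The wrist camera is an equidistant fisheye: a pixel r from the principal point sees the ray r / f radians off the axis. A picture is of the moment at which its call begins. There is no depth.
- env.sign_off(): hands the job in; it is judged then, once.
Trained networks look in a picture, given as the dict that the camera call returned (one of the last four; its "shot" number tells which), for a name from the list of things; names that differ only in an ending like _2 or _b are one class to them, and where a whole thing is asked for, a point or a joint stands for the part that bears it (a point fixed in the world has none). Each returns a list of dicts, best first, with "p" (0 to 1); they miss things now and then, are a little off and sometimes report something else, mostly with a low value. They report only what shows in the picture. A call takes as long as a camera call. They do not tell look-alikes from the thing itself.
- models.search_frame(picture, target): "centre" ([column, row] in pixels, amid what is visible of it).
- models.cut_out(picture, target): "pixels" (420x560 bool, what is visible of it) and "centre" ([column, row] in pixels, amid what is visible of it).
The state is a dict: "time_s": time; "qpos": joint angles; "joint_velocities": joint speeds; "effort": joint torques, N m; "tool_pos": TCP position; "tool_rot": TCP orientation; "force": force on the tool from outside, world axes, zero at the start; "wrist_torque": the same for the moment, N m; "grip_width": finger opening in m; "grasp_force": force on a finger pad.
Only numpy, scipy, OpenCV 4.12 (cv2) and the standard library are available. Lean on these libraries where they do the work, as an engineer would, in place of code of your own. Each camera call takes 0.05 s, during which the arm holds its last target. There are 200 camera calls.

## Working session

There is one attempt and no reset: what is moved stays moved. The work goes in short steps, Python scripts to look and compute and a tool call to move; the robot and the scene stay as the last step left them, time stands still between calls to the robot, and variables do not carry over. Pictures are saved under pics/ and viewed, at most 10 in all, crops included, and the job is handed in when it is done.

Besides the shell and the picture viewer there is one more tool, called after "Call:" by a JSON object that holds its "fn" and its "kwargs", one argument or row to a line. drive_tool: Moves the arm, as the interface text tells. Its arguments: {"type":"object","properties":{"angular":{"type":"array","items":{"type":"array","items":{"type":"number"}}},"delta_pos":{"type":"array","items":{"type":"array","items":{"type":"number"}}},"gripper":{"type":"array","items":{"type":"number"}},"squeeze":{"type":"number"}},"required":["angular","delta_pos","gripper"]}

```bash
mkdir -p pics; ls; python3 - <<'E'
from cell import telemetry, eyes, env, models
import cv2,numpy as np
print(telemetry.get_obs(), env.finger_overhang)
ims=[]
for n in ["top","side"]:
    p=eyes.read_camera(n); print(n,p["mtx"],p["origin"],p["orientation"])
    cv2.imwrite(f"pics/{n}0.png",p["pixels"][:,:,::-1])
E
```

```text
pics
{'time_s': 0.0, 'qpos': array([-65.48413735,  18.43981752,  -4.0156905 ,  83.1755959 ,
         1.29574986,  78.53987149,  -3.2606907 ]), 'joint_velocities': array([-0.08024649, -0.05875814, -0.07806226,  0.03272404, -0.03943154,
        0.06924951,  0.009766  ]), 'effort': array([ 1.72195028e-04, -4.91299224e+01, -4.04132176e-01, -3.12523448e+01,
       -6.39791088e-02,  4.38865414e-02,  1.67108765e-04]), 'tool_pos': array([0.26118488, 0.59464001, 0.23544684]), 'tool_rot': array([-1.79890001e+02,  6.42128589e-03,  1.56293518e+02]), 'force': array([0.41273411, 0.62103879, 0.77541917]), 'wrist_torque': array([0.01288643, 0.00035249, 0.0057519 ]), 'grasp_force': 0.0, 'grip_width': 0.08711468941011648} 0.014
top [[502.62144205   0.         277.79675162]
 [  0.         502.62144205 202.45861655]
 [  0.           0.           1.        ]] [ 0.37431852 -0.03320473  1.50717696] [-172.16243878   -0.38822959  -90.19511303]
side [[485.11024156   0.         273.41420608]
 [  0.         485.11024156 211.48951007]
 [  0.           0.           1.        ]] [ 0.03562311 -0.84344031  1.12683326] [-1.38634974e+02  1.66634824e-02 -3.44487140e+01]
```

View pics/top0.png

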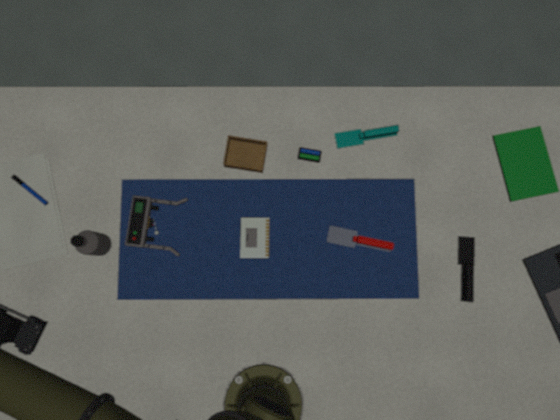

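View pics/side0.png

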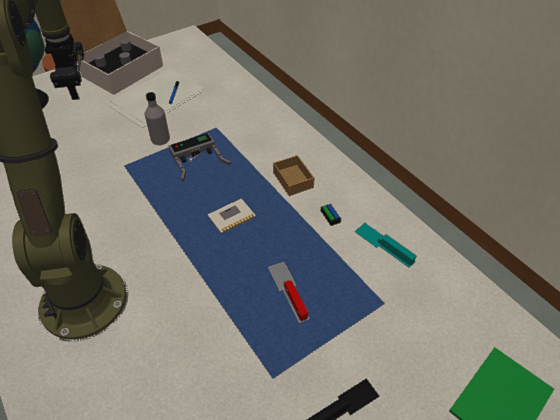

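The top view shows the dock at (140,220), opening to the right, the board at (254,238) with its gold edge on the right, and the red lifter at (360,240) with its blade pointing left. The side view agrees. Next I'll measure their poses.

```bash
cat > h.py <<'E'
from cell import telemetry, eyes, env, models
import cv2,numpy as np
from scipy.spatial.transform import Rotation as R
def ray(p,uv):
    uv=np.atleast_2d(np.asarray(uv,float)); K=p["mtx"]
    d=np.c_[(uv[:,0]-K[0,2])/K[0,0],(uv[:,1]-K[1,2])/K[1,1],np.ones(len(uv))]
    if p.get("fish"):
        r=np.hypot(d[:,0],d[:,1]); s=np.sinc(r/np.pi)
        d=np.c_[d[:,0]*s,d[:,1]*s,np.cos(r)]
    return d@R.from_euler("xyz",p["orientation"],degrees=True).as_matrix().T
def onplane(p,uv,z):
    d=ray(p,uv); o=np.asarray(p["origin"]); return (o+d*((z-o[2])/d[:,2])[:,None])[:,:2]
def shot(n):
    p=eyes.read_camera(n); p["fish"]=n=="wrist"; return p
def proj(p,X):
    X=np.atleast_2d(X); c=(X-np.asarray(p["origin"]))@R.from_euler("xyz",p["orientation"],degrees=True).as_matrix()
    K=p["mtx"]; 
    if p.get("fish"):
        r=np.hypot(c[:,0],c[:,1]); t=np.arctan2(r,c[:,2])/np.maximum(r,1e-9); xy=c[:,:2]*t[:,None]
    else: xy=c[:,:2]/c[:,2:]
    return xy*[K[0,0],K[1,1]]+K[:2,2]
def save(p,f,box=None,s=1):
    im=p["pixels"][:,:,::-1]
    if box: im=im[box[1]:box[3],box[0]:box[2]]
    cv2.imwrite("pics/"+f,cv2.resize(im,None,fx=s,fy=s,interpolation=cv2.INTER_CUBIC))
def rect(p,mask,z):
    uv=np.argwhere(mask)[:,::-1]; xy=onplane(p,uv,z)
    r=cv2.minAreaRect((xy*1000).astype(np.float32)); return np.round(r[0],1),np.round(r[1],1),round(r[2],2)
E
python3 - <<'E'
from h import *
p=shot("top")
for t,z in [("board",.017),("lifter",.03),("dock",.038),("flask",.1),("parts_box",.045),("battery_pack",.026)]:
    for m in models.cut_out(p,t)[:2]:
        print(t,round(m["p"],2),np.round(m["centre"]),m["pixels"].sum(),rect(p,m["pixels"],z))
im=p["pixels"].astype(int)
r,g,b=im[...,0],im[...,1],im[...,2]
red=(r>120)&(g<70)&(b<70); red[:,:320]=0; red[:,420:]=0
print("handle",rect(p,red,.0395))
W=(r>130)&(g>120)&(b>85); W[:, :225]=0; W[:,285:]=0; W[:205]=0; W[275:]=0
print("board",rect(p,W,.017))
save(p,"topcrop.png",(110,170,420,310),2.5)
w=shot("wrist"); print(w["origin"],w["orientation"],w["mtx"])
E
```

```text
board 0.87 [253. 235.] 1193 (array([475.1,  25.2]), array([121.2,  86.3]), 0.39)
lifter 0.81 [353. 241.] 844 (array([ 464.9, -286.1]), array([195.4,  48.9]), 77.68)
lifter 0.78 [363. 136.] 888 (array([ 783.3, -314.2]), array([ 50.2, 200.9]), 9.97)
dock 0.68 [140. 223.] 1545 (array([516.3, 319.9]), array([162., 163.]), 82.89)
flask 0.6 [ 90. 242.] 794 (array([456. , 480.3]), array([113.6,  65.9]), 84.15)
parts_box 0.69 [244. 153.] 1332 (array([723.3,  54. ]), array([122.6, 100.9]), 80.74)
parts_box 0.51 [257. 236.] 1176 (array([473.2,  25.8]), array([ 87.3, 113.5]), 89.94)
battery_pack 0.6 [308. 156.] 283 (array([ 723.8, -137.9]), array([69.2, 38.8]), 78.33)
handle (array([ 459.9, -321.8]), array([107.7,  13.2]), 78.48)
board (array([475. ,  29.9]), array([109.8,  65.4]), 0.02)
[0.19390388 0.62404094 0.38358703] [ 1.64585196e+02 -4.06195645e-02  6.63461036e+01] [[325.1922621    0.         277.16536361]
 [  0.         325.1922621  207.48968485]
 [  0.           0.           1.        ]]
```

View pics/topcrop.png

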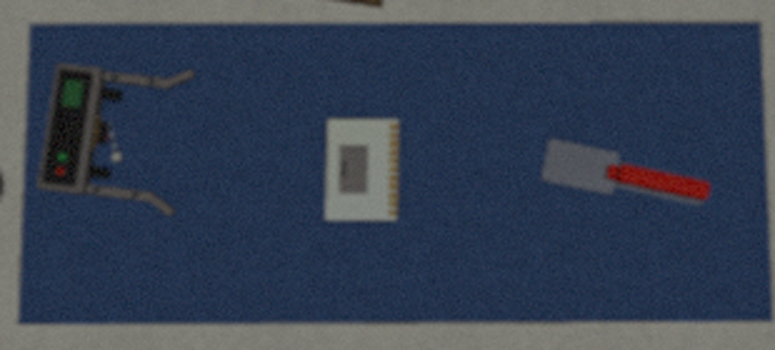

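```bash
cat >> h.py <<'E'
def plan(wps,start=None):
    """wps: (x,y,z,yaw,n) in mm/deg, tool down; prints rows in tool axes (cm, rad)"""
    o=telemetry.get_obs(); x=np.r_[o["tool_pos"]*1000,o["tool_rot"][2]] if start is None else np.array(start,float)
    for w in wps:
        n=w[4]; d=(np.array(w[:4])-x); d[3]=(d[3]+180)%360-180
        D=[];
        for i in range(n):
            c,s=np.cos(np.radians(x[3])),np.sin(np.radians(x[3])); v=d[:3]/n/10
            D.append([round(v[0]*c+v[1]*s,2),round(v[0]*s-v[1]*c,2),round(-v[2],2)]); x=x+d/n
        print(n,"delta",D if abs(d[3])>.3 else D[0],"ang z",round(-np.radians(d[3])/n,4))
E
python3 -c "
from h import *
plan([(470,100,300,90,13)])"
```

```text
13 delta [[np.float64(-3.0), np.float64(-2.84), np.float64(-0.49)], [np.float64(-3.24), np.float64(-2.56), np.float64(-0.49)], [np.float64(-3.46), np.float64(-2.27), np.float64(-0.49)], [np.float64(-3.64), np.float64(-1.95), np.float64(-0.49)], [np.float64(-3.8), np.float64(-1.62), np.float64(-0.49)], [np.float64(-3.93), np.float64(-1.27), np.float64(-0.49)], [np.float64(-4.03), np.float64(-0.92), np.float64(-0.49)], [np.float64(-4.1), np.float64(-0.56), np.float64(-0.49)], [np.float64(-4.13), np.float64(-0.19), np.float64(-0.49)], [np.float64(-4.13), np.float64(0.18), np.float64(-0.49)], [np.float64(-4.1), np.float64(0.54), np.float64(-0.49)], [np.float64(-4.03), np.float64(0.91), np.float64(-0.49)], [np.float64(-3.94), np.float64(1.26), np.float64(-0.49)]] ang z 0.089
```

Call:
{"fn": "drive_tool", "kwargs": {
  "angular": [
    [0,0,0.089],
    [0,0,0.089],
    [0,0,0.089],
    [0,0,0.089],
    [0,0,0.089],
    [0,0,0.089],
    [0,0,0.089],
    [0,0,0.089],
    [0,0,0.089],
    [0,0,0.089],
    [0,0,0.089],
    [0,0,0.089],
    [0,0,0.089],
    [0,0,0],
    [0,0,0]
  ],
  "delta_pos": [
    [-3.0,-2.84,-0.5],
    [-3.24,-2.56,-0.5],
    [-3.46,-2.27,-0.5],
    [-3.64,-1.95,-0.5],
    [-3.8,-1.62,-0.5],
    [-3.93,-1.27,-0.5],
    [-4.03,-0.92,-0.5],
    [-4.1,-0.56,-0.5],
    [-4.13,-0.19,-0.5],
    [-4.13,0.18,-0.5],
    [-4.1,0.54,-0.5],
    [-4.03,0.91,-0.5],
    [-3.94,1.26,-0.5],
    [0,0,0],
    [0,0,0]
  ],
  "gripper": [8.7,8.7,8.7,8.7,8.7,8.7,8.7,8.7,8.7,8.7,8.7,8.7,8.7,8.7,8.7]
}}

```text
time_s: 2.0
tool_pos: [0.4702, 0.0993, 0.3019]
tool_rot: [180.0, -0.1, 89.9]
force: [-0.4, 0.2, -0.4]
grip_width: 0.087
grasp_force: 0.0
```

```bash
python3 - <<'E'
from h import *
o=telemetry.get_obs(); print(o["tool_pos"],o["tool_rot"],o["time_s"])
p=shot("wrist"); save(p,"w1.png",None,1.4); np.save("w1.npy",p,allow_pickle=True)
for t,z in [("board",.017),("dock",.038)]:
    for m in models.cut_out(p,t)[:1]:
        print(t,round(m["p"],2),m["centre"],rect(p,m["pixels"],z)); np.save(t+".npy",m["pixels"])
E
```

```text
[0.47023347 0.09932485 0.30187647] [ 1.79974713e+02 -6.11282299e-02  8.98926268e+01] 2.0
board 0.87 [282.0, 221.6] (array([474.9,  26.1]), array([ 85.5, 118.8]), 88.88)
dock 0.57 [337.3, 19.6] (array([507.9, 283.8]), array([116.6, 164.2]), 87.95)
```

View pics/w1.png

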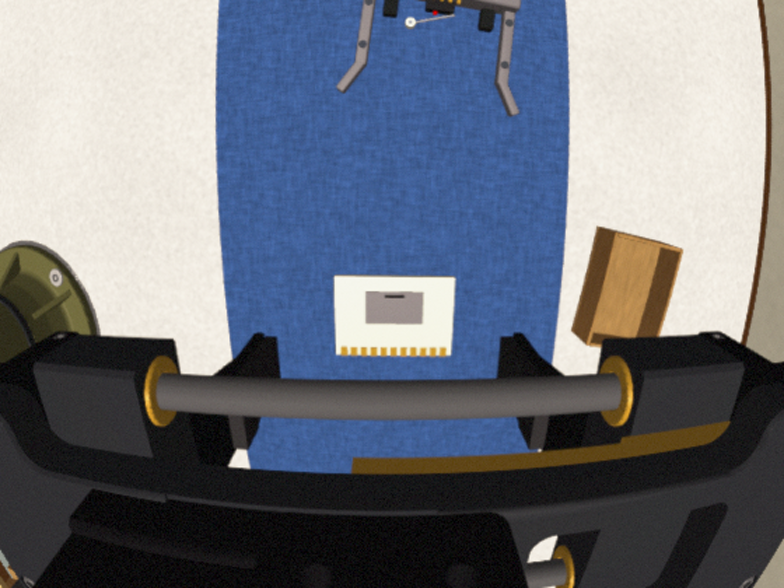

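Here the board is upright at (395,315) with its gold edge at the bottom. The dock mouth tips are at (340,90) and (515,112), and the stops' front faces are near (390,15) and (486,30).

```bash
python3 - <<'E'
from h import *
p=np.load("w1.npy",allow_pickle=True).item()
def q(name,uv,z): print(name,np.round(onplane(p,np.array(uv)/1.4,z)*1000,1).tolist())
q("bends inner L,R / straight top L,R",[(366,63),(498,82),(373,4),(504,12)],.019)
q("stops front",[(390,16),(486,30)],.012)
q("tips inner",[(346,91),(511,114)],.019)
q("roller",[(410,22)],.013)
q("board TL TR BL BR",[(335,276),(455,277),(337,355),(451,355)],.017)
m=np.load("board.npy").astype(np.uint8)
t=shot("top")
def q2(name,uv,z): print(name,np.round(onplane(t,np.array(uv)/2.5+[110,170],z)*1000,1).tolist())
q2("stops front T",[(121,96),(109,172)],.015)
q2("bend T, start",[(160,85),(150,189),(103,80),(90,187)],.019)
q2("housing front edge",[(99,70),(85,190)],.038)
q2("roller",[(117,157)],.013)
E
```

```text
bends inner L,R / straight top L,R [[449.2, 273.5], [573.8, 258.3], [455.5, 334.4], [581.4, 331.8]]
stops front [[471.6, 323.9], [564.5, 313.0]]
tips inner [[430.5, 246.3], [586.5, 227.5]]
roller [[490.7, 317.4]]
board TL TR BL BR [[417.5, 68.0], [535.3, 66.9], [416.6, -16.0], [534.8, -16.3]]
stops front T [[562.7, 312.7], [471.9, 324.3]]
bend T, start [[575.3, 265.7], [451.5, 274.4], [581.5, 333.8], [454.0, 345.2]]
housing front edge [[590.7, 334.2], [449.6, 346.0]]
roller [[489.8, 315.8]]
```

```bash
sed -i 's/D.append(\[round(v\[0\]\*c+v\[1\]\*s,2),round(v\[0\]\*s-v\[1\]\*c,2),round(-v\[2\],2)\])/D.append([float(round(a,2)) for a in (v[0]*c+v[1]*s,v[0]*s-v[1]*c,-v[2])])/' h.py
python3 -c "
from h import *
plan([(470,99,302,78.5,2),(440,-400,260,78.5,12)])"
```

```text
2 delta [[-0.13, 0.03, -0.03], [-0.12, 0.04, -0.03]] ang z 0.102
12 delta [-4.12, 0.58, 0.35] ang z -0.0
```

Call:
{"fn": "drive_tool", "kwargs": {
  "angular": [
    [0,0,0.1],
    [0,0,0.1],
    [0,0,0],
    [0,0,0],
    [0,0,0],
    [0,0,0],
    [0,0,0],
    [0,0,0],
    [0,0,0],
    [0,0,0],
    [0,0,0],
    [0,0,0],
    [0,0,0],
    [0,0,0],
    [0,0,0],
    [0,0,0]
  ],
  "delta_pos": [
    [0,0,0],
    [0,0,0],
    [-4.12,0.58,0.35],
    [-4.12,0.58,0.35],
    [-4.12,0.58,0.35],
    [-4.12,0.58,0.35],
    [-4.12,0.58,0.35],
    [-4.12,0.58,0.35],
    [-4.12,0.58,0.35],
    [-4.12,0.58,0.35],
    [-4.12,0.58,0.35],
    [-4.12,0.58,0.35],
    [-4.12,0.58,0.35],
    [-4.12,0.58,0.35],
    [0,0,0],
    [0,0,0]
  ],
  "gripper": [8.7,8.7,8.7,8.7,8.7,8.7,8.7,8.7,8.7,8.7,8.7,8.7,8.7,8.7,8.7,8.7]
}}

```text
time_s: 3.8
tool_pos: [0.44, -0.3983, 0.2587]
tool_rot: [-179.9, 0.0, 78.5]
force: [1.2, 0.5, 0.0]
grip_width: 0.0871
grasp_force: 0.0
```

```bash
python3 - <<'E'
from h import *
o=telemetry.get_obs(); print(o["tool_pos"],o["tool_rot"],o["time_s"])
p=shot("wrist"); save(p,"w2.png",None,1.4); np.save("w2.npy",p,allow_pickle=True)
im=p["pixels"].astype(int); r,g,b=im[...,0],im[...,1],im[...,2]
red=((r>110)&(g<70)&(b<70)).astype(np.uint8)
n,l,s,c=cv2.connectedComponentsWithStats(red); k=1+np.argmax(s[1:,4]); print(s[k],c[k]); print("handle top",rect(p,l==k,.0395))
for m in models.cut_out(p,"lifter")[:1]: print(m["p"],m["centre"],rect(p,m["pixels"],.006))
E
```

```text
[ 0.44000354 -0.39829311  0.25865548] [-1.79883370e+02  7.14814067e-03  7.85013774e+01] 3.8
[ 272   67   20  101 1824] [281.49561404 117.52686404]
handle top (array([ 458.6, -324.6]), array([113.8,  20.7]), 77.56)
0.9 [506.5, 81.3] (array([ 793.7, -320.5]), array([ 63.3, 203.9]), 15.06)
```

View pics/w2.png

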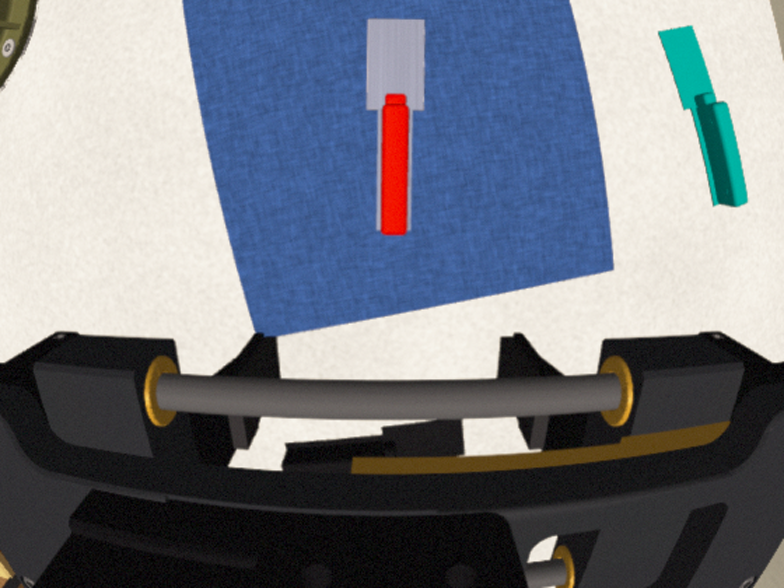

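The lifter lies straight ahead: blade tip at (395,19), handle from row 95 to row 235 at column 395.

```bash
python3 - <<'E'
from h import *
p=np.load("w2.npy",allow_pickle=True).item()
a=onplane(p,np.array([(395.5,19)])/1.4,.0055)[0]; b=onplane(p,np.array([(394,231)])/1.4,.005)[0]
c=onplane(p,np.array([(367,19),(424,19),(367,108),(424,109)])/1.4,.0055)
print(a,b,np.linalg.norm(a-b),np.degrees(np.arctan2(*(a-b)[::-1])),c)
u=(a-b)/np.linalg.norm(a-b); org=a-.138*u; print("org",org)
g=org+.012*u
plan([(g[0]*1000,g[1]*1000,90,78.2,6),(g[0]*1000,g[1]*1000,28,78.2,4)])
E
```

```text
[ 0.48640037 -0.19512109] [ 0.44714331 -0.38276945] 0.19171077907234357 78.18383070057948 [[ 0.4619943  -0.19000093]
 [ 0.51097818 -0.19961382]
 [ 0.44577472 -0.27130332]
 [ 0.49393543 -0.28176289]]
org [ 0.45814179 -0.33019682]
6 delta [[1.34, 0.06, 2.82], [1.34, 0.06, 2.82], [1.34, 0.06, 2.82], [1.34, 0.06, 2.82], [1.34, 0.05, 2.82], [1.34, 0.05, 2.82]] ang z 0.0015
4 delta [-0.0, -0.0, 1.55] ang z -0.0
```

Call:
{"fn": "drive_tool", "kwargs": {
  "angular": [
    [0,0,0],
    [0,0,0],
    [0,0,0],
    [0,0,0],
    [0,0,0],
    [0,0,0.005],
    [0,0,0],
    [0,0,0],
    [0,0,0],
    [0,0,0],
    [0,0,0],
    [0,0,0],
    [0,0,0],
    [0,0,0],
    [0,0,0],
    [0,0,0],
    [0,0,0],
    [0,0,0]
  ],
  "delta_pos": [
    [1.34,0.06,2.82],
    [1.34,0.06,2.82],
    [1.34,0.06,2.82],
    [1.34,0.06,2.82],
    [1.34,0.06,2.82],
    [1.34,0.06,2.82],
    [0,0,1.55],
    [0,0,1.55],
    [0,0,1.55],
    [0,0,1.55],
    [0,0,0],
    [0,0,0],
    [0,0,0],
    [0,0,0],
    [0,0,0],
    [0,0,0],
    [0,0,0],
    [0,0,0]
  ],
  "gripper": [8.7,8.7,8.7,8.7,8.7,8.7,8.7,8.7,8.7,8.7,8.7,8.7,1,1,1,1,1,1],
  "squeeze": 50
}}

```text
time_s: 5.7
tool_pos: [0.4596, -0.3202, 0.0284]
tool_rot: [180.0, -0.0, 78.3]
force: [0.8, 0.1, -0.8]
grip_width: 0.0469
grasp_force: 0.0
```

Call:
{"fn": "drive_tool", "kwargs": {
  "angular": [
    [0,0,0],
    [0,0,0],
    [0,0,0],
    [0,0,0],
    [0,0,0],
    [0,0,0],
    [0,0,0],
    [0,0,0],
    [0,0,0]
  ],
  "delta_pos": [
    [0,0,0],
    [0,0,0],
    [0,0,0],
    [0,0,0],
    [0,0,0],
    [0,0,-0.4],
    [0,0,-0.6],
    [0,0,0],
    [0,0,0]
  ],
  "gripper": [1,1,1,1,1,1,1,1,1]
}}

```text
time_s: 6.6
tool_pos: [0.4597, -0.3203, 0.0386]
tool_rot: [180.0, -0.0, 78.3]
force: [-1.0, 0.1, -2.0]
grip_width: 0.0217
grasp_force: 50.0
```

```bash
python3 - <<'E'
from h import *
o=telemetry.get_obs(); print(o["tool_pos"],o["tool_rot"],o["time_s"],o["force"],o["grip_width"])
p=shot("wrist"); save(p,"w3.png",(140,0,420,240),2.5); np.save("w3.npy",p,allow_pickle=True)
E
```

```text
[ 0.45973551 -0.32030713  0.03863751] [ 1.79963897e+02 -7.25488584e-03  7.82612088e+01] 6.6 [-1.0286033   0.08398309 -2.04622214] 0.021737827882474713
```

View pics/w3.png

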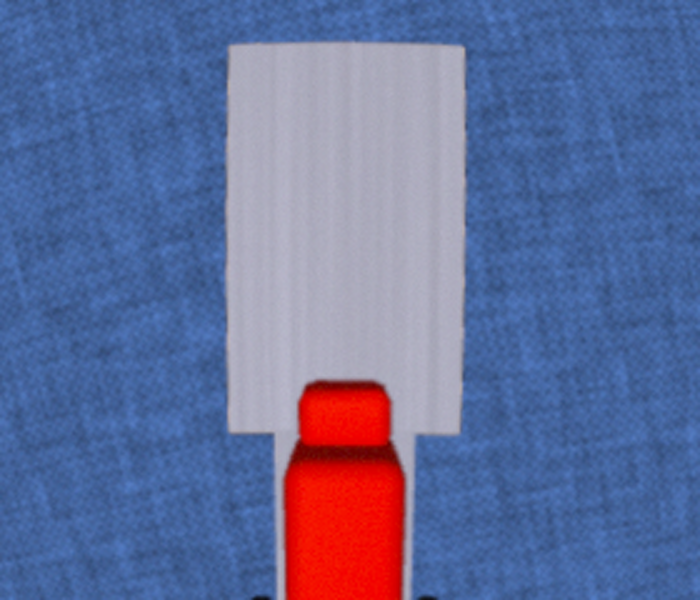

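The lifter is gripped; the tip edge sits at crop (347,43), square to the tool.

```bash
python3 - <<'E'
from h import *
p=np.load("w3.npy",allow_pickle=True).item()
c=onplane(p,np.array([(229,46),(465,46),(229,433),(460,433)])/2.5+[140,0],.0157); print(c, np.linalg.norm(c[0]-c[1]),np.linalg.norm(c[2]-c[3]))
t=(c[0]+c[1])/2; o=telemetry.get_obs(); y=np.radians(o["tool_rot"][2]); d=t-o["tool_pos"][:2]
print("tip fwd,left",d@[np.cos(y),np.sin(y)],d@[-np.sin(y),np.cos(y)])
e=c[0]-c[1]; print("edge ang-90",np.degrees(np.arctan2(e[1],e[0]))-90)
E
```

```text
[[ 0.46163216 -0.19004786]
 [ 0.50998304 -0.1999439 ]
 [ 0.44427055 -0.27177256]
 [ 0.49244937 -0.28173307]] 0.04935320693514971 0.049197666086213135
tip fwd,left 0.1279639984499424 -0.00018087625459247444
edge ang-90 78.43294415850386
```

```bash
python3 - <<'E'
from h import *
plan([(476,-178,50,90,5),(476,-168,30.1,90,2),(476,-140,30.1,90,3)])
E
```

```text
5 delta [[2.85, -0.26, -0.23], [2.86, -0.14, -0.23], [2.86, -0.02, -0.23], [2.86, 0.09, -0.23], [2.86, 0.21, -0.23]] ang z -0.041
2 delta [0.5, 0.0, 0.99] ang z -0.0
3 delta [0.93, 0.0, -0.0] ang z -0.0
```

Call:
{"fn": "drive_tool", "kwargs": {
  "angular": [
    [0,0,-0.041],
    [0,0,-0.041],
    [0,0,-0.041],
    [0,0,-0.041],
    [0,0,-0.041],
    [0,0,0],
    [0,0,0],
    [0,0,0],
    [0,0,0]
  ],
  "delta_pos": [
    [2.85,-0.26,-0.23],
    [2.86,-0.14,-0.23],
    [2.86,-0.02,-0.23],
    [2.86,0.09,-0.23],
    [2.86,0.21,-0.23],
    [0.5,0,1.0],
    [0.5,0,1.0],
    [0,0,0],
    [0,0,0]
  ],
  "gripper": [1,1,1,1,1,1,1,1,1]
}}

```text
time_s: 7.55
tool_pos: [0.475, -0.1694, 0.0293]
tool_rot: [-179.9, 0.0, 89.9]
force: [-0.6, -0.9, -1.8]
grip_width: 0.0213
grasp_force: 50.0
```

```bash
python3 - <<'E'
from h import *
o=telemetry.get_obs(); print(o["tool_pos"],o["tool_rot"],o["time_s"],o["force"])
p=shot("wrist"); save(p,"w4.png",(140,0,420,240),2.5); np.save("w4.npy",p,allow_pickle=True)
for m in models.cut_out(p,"board")[:1]: print(m["p"],rect(p,m["pixels"],.017))
E
```

```text
[ 0.47501274 -0.16938378  0.02934402] [-1.79912835e+02  4.43447449e-02  8.98820987e+01] 7.55 [-0.6361902  -0.88238224 -1.80709315]
```

View pics/w4.png

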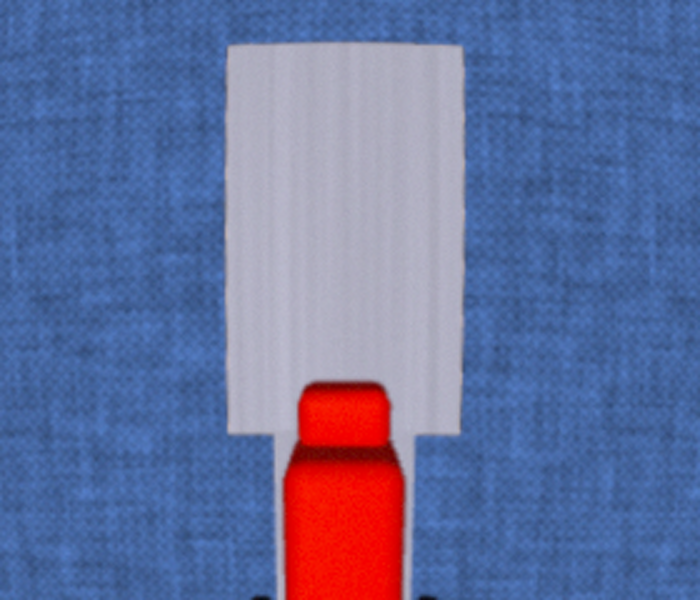

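Blade is square and empty-fronted, tip at y≈−41 mm. Inserting under the gold edge.

Call:
{"fn": "drive_tool", "kwargs": {
  "angular": [
    [0,0,0],
    [0,0,0],
    [0,0,0],
    [0,0,0],
    [0,0,0],
    [0,0,0],
    [0,0,0],
    [0,0,0],
    [0,0,0],
    [0,0,0],
    [0,0,0],
    [0,0,0],
    [0,0,0]
  ],
  "delta_pos": [
    [0,0,-0.05],
    [1.0,0,0],
    [1.0,0,0],
    [0.9,0,0],
    [0.4,0,0],
    [0.3,0,0],
    [0,0,0],
    [0,0,0],
    [0,0,-0.2],
    [0,0,-0.2],
    [0,0,-0.2],
    [0,0,0],
    [0,0,0]
  ],
  "gripper": [1,1,1,1,1,1,1,1,1,1,1,1,1]
}}

```text
time_s: 8.95
tool_pos: [0.476, -0.1323, 0.0364]
tool_rot: [180.0, 0.0, 90.0]
force: [-0.7, -0.2, -2.9]
grip_width: 0.0215
grasp_force: 50.0
```

```bash
python3 - <<'E'
from h import *
o=telemetry.get_obs(); print(o["tool_pos"],o["tool_rot"],o["time_s"],o["force"])
p=shot("side"); save(p,"s5.png",(190,180,300,260),6)
t=shot("top")
for m in models.cut_out(t,"board")[:1]: print(m["p"],rect(t,m["pixels"],.017))
E
```

```text
[ 0.47595255 -0.13234141  0.03643311] [1.79983643e+02 1.36102115e-02 8.99952139e+01] 8.95 [-0.70812735 -0.23881822 -2.87185997]
0.97 (array([475.1,  27.1]), array([ 83.4, 115.7]), 89.96)
```

View pics/s5.png

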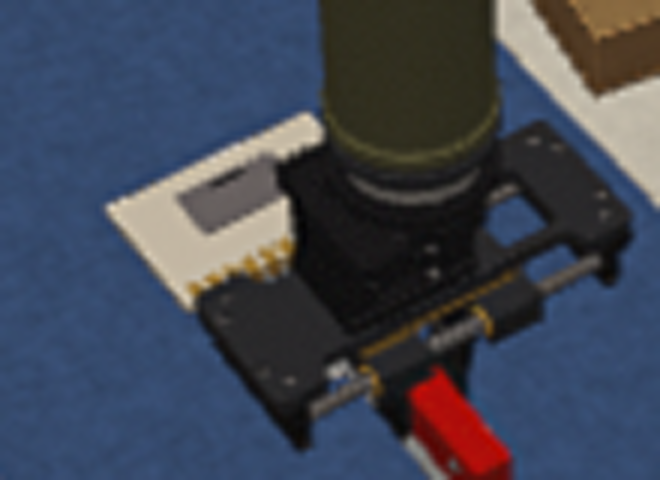

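The force reading shows the blade now bearing the board's edge. Tipping on along the arc.

Call:
{"fn": "drive_tool", "kwargs": {
  "angular": [
    [0,0,0],
    [0,0,0],
    [0,0,0],
    [0,0,0],
    [0,0,0],
    [0,0,0],
    [0,0,0],
    [0,0,0],
    [0,0,0],
    [0,0,0],
    [0,0,0],
    [0,0,0],
    [0,0,0]
  ],
  "delta_pos": [
    [0.1,0,-0.37],
    [0.13,0,-0.37],
    [0.17,0,-0.37],
    [0.18,0,-0.37],
    [0.17,0,-0.42],
    [0.2,0,-0.41],
    [0.22,0,-0.39],
    [0.25,0,-0.38],
    [0.28,0,-0.38],
    [0.31,0,-0.36],
    [0.33,0,-0.34],
    [0.35,0,-0.31],
    [0,0,0]
  ],
  "gripper": [1,1,1,1,1,1,1,1,1,1,1,1,1]
}}

```text
time_s: 10.4
tool_pos: [0.4762, -0.1046, 0.0815]
tool_rot: [180.0, -0.0, 90.1]
force: [0.1, -0.7, -1.3]
grip_width: 0.0221
grasp_force: 50.0
```

```bash
python3 - <<'E'
from h import *
o=telemetry.get_obs(); print(o["tool_pos"],o["tool_rot"],o["time_s"],o["force"])
p=shot("wrist"); save(p,"w6.png",(100,0,460,240),2.2)
t=shot("top")
for m in models.cut_out(t,"board")[:1]: print(m["p"],rect(t,m["pixels"],.003))
E
```

```text
[ 0.47619354 -0.10461287  0.08150022] [ 1.79963827e+02 -2.26479931e-02  9.00568124e+01] 10.4 [ 0.1342664  -0.6742735  -1.33584342]
0.63 (array([479.1,  48.5]), array([122.7,  54.1]), 0.14)
```

View pics/w6.png

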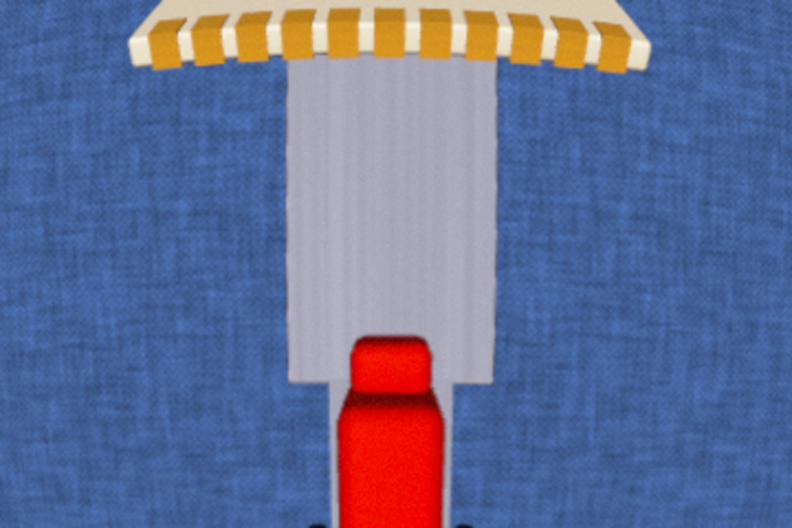

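The board is held squarely on the blade, gold edge at row ~50. Continuing over the top.

Call:
{"fn": "drive_tool", "kwargs": {
  "angular": [
    [0,0,0],
    [0,0,0],
    [0,0,0],
    [0,0,0],
    [0,0,0],
    [0,0,0],
    [0,0,0],
    [0,0,0],
    [0,0,0],
    [0,0,0],
    [0,0,0],
    [0,0,0],
    [0,0,0],
    [0,0,0],
    [0,0,0],
    [0,0,0],
    [0,0,0]
  ],
  "delta_pos": [
    [0.36,0,-0.28],
    [0.37,0,-0.26],
    [0.39,0,-0.23],
    [0.4,0,-0.2],
    [0.44,0,-0.18],
    [0.45,0,-0.15],
    [0.45,0,-0.12],
    [0.45,0,-0.1],
    [0.44,0,-0.05],
    [0.44,0,-0.04],
    [0.44,0,-0.02],
    [0.32,0,0],
    [0.32,0,0],
    [0.32,0,0],
    [0.3,0,0],
    [0.3,0,0],
    [0,0,0]
  ],
  "gripper": [1,1,1,1,1,1,1,1,1,1,1,1,1,1,1,1,1]
}}

```text
time_s: 12.25
tool_pos: [0.4759, -0.0428, 0.0973]
tool_rot: [-180.0, -0.0, 90.0]
force: [-0.2, -0.5, -0.9]
grip_width: 0.0214
grasp_force: 50.0
```

```bash
python3 - <<'E'
from h import *
o=telemetry.get_obs(); print(o["tool_pos"],o["tool_rot"],o["time_s"],o["force"])
t=shot("top"); save(t,"t7.png",(110,170,350,310),3); np.save("t7.npy",t,allow_pickle=True)
for m in models.cut_out(t,"board")[:1]: print(m["p"],rect(t,m["pixels"],.011))
E
```

```text
[ 0.47587672 -0.0427874   0.09730025] [-1.79995693e+02 -9.10463913e-03  9.00387736e+01] 12.25 [-0.18654409 -0.46653815 -0.90249425]
0.6 (array([480.2,  97. ]), array([125.4,  50.5]), 0.41)
```

View pics/t7.png

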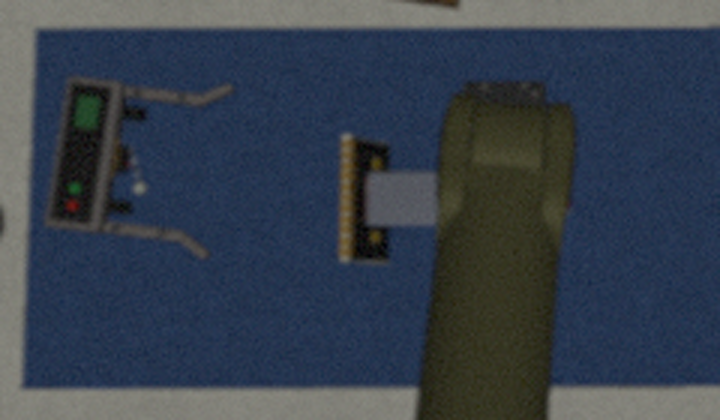

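Edge-on view shows the board leaning past vertical toward the dock (gold edge at column 347). I'll let it settle.

Call:
{"fn": "drive_tool", "kwargs": {
  "angular": [
    [0,0,0],
    [0,0,0],
    [0,0,0],
    [0,0,0],
    [0,0,0],
    [0,0,0]
  ],
  "delta_pos": [
    [0.2,0,0],
    [0.2,0,0],
    [0,0,0],
    [0,0,0],
    [0,0,0],
    [0,0,0]
  ],
  "gripper": [1,1,1,1,1,1]
}}

```text
time_s: 12.95
tool_pos: [0.4759, -0.0394, 0.0974]
tool_rot: [180.0, -0.0, 90.0]
force: [0.1, -0.3, -0.1]
grip_width: 0.0212
grasp_force: 50.0
```

```bash
python3 - <<'E'
from h import *
o=telemetry.get_obs(); print(o["tool_pos"],o["tool_rot"],o["time_s"],o["force"])
t=shot("top"); w=shot("wrist")
for n,p in(("top",t),("wrist",w)):
  for m in models.cut_out(p,"board")[:1]: print(n,m["p"],rect(p,m["pixels"],.011))
a=cv2.resize(t["pixels"][170:310,110:350,::-1],(720,420)); cv2.imwrite("pics/t8.png",a)
E
```

```text
[ 0.47592    -0.03937261  0.09736867] [ 1.79993410e+02 -1.60963663e-03  8.99921460e+01] 12.95 [ 0.10188212 -0.33886399 -0.11075832]
top 0.66 (array([475.8, 124.7]), array([ 89.1, 121.9]), 89.85)
wrist 0.74 (array([475.4, 102.6]), array([ 48.8, 119.3]), 89.93)
```

View pics/t8.png

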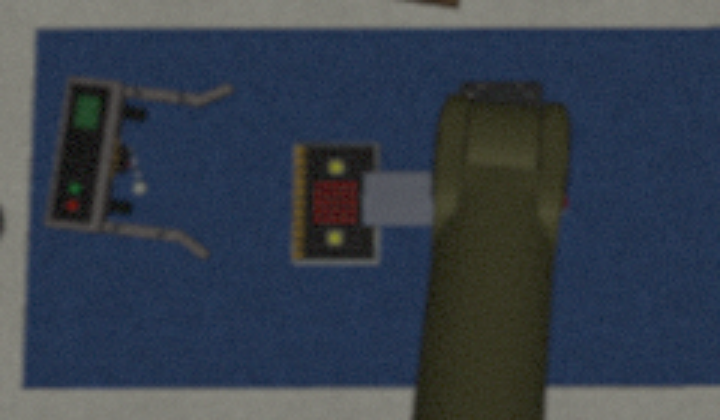

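Board flipped: LEDs up, gold edge toward the dock, centre near (476,124). It lies ~20 mm to one side of the dock axis, so first I'll nudge its rear left corner sideways with the blade's side. I've also now viewed 11 pictures, one over the limit, so I'll work from numbers only from here.

```bash
python3 - <<'E'
from h import *
plan([(439,-21,97,125,6),(439,-21,29.2,125,5),(439+33,-21+23,29.2,125,10)])
E
```

```text
6 delta [[0.31, -0.61, 0.01], [0.37, -0.58, 0.01], [0.42, -0.54, 0.01], [0.48, -0.49, 0.01], [0.52, -0.44, 0.01], [0.57, -0.39, 0.01]] ang z -0.1018
5 delta [0.0, -0.0, 1.36] ang z -0.0
10 delta [-0.0, 0.4, 0.0] ang z -0.0
```

Call:
{"fn": "drive_tool", "kwargs": {
  "angular": [
    [0,0,-0.102],
    [0,0,-0.102],
    [0,0,-0.102],
    [0,0,-0.102],
    [0,0,-0.102],
    [0,0,-0.102],
    [0,0,0],
    [0,0,0],
    [0,0,0],
    [0,0,0],
    [0,0,0],
    [0,0,0],
    [0,0,0]
  ],
  "delta_pos": [
    [0.31,-0.61,0],
    [0.37,-0.58,0],
    [0.42,-0.54,0],
    [0.48,-0.49,0],
    [0.52,-0.44,0],
    [0.57,-0.39,0],
    [0,0,1.4],
    [0,0,1.4],
    [0,0,1.4],
    [0,0,1.4],
    [0,0,1.2],
    [0,0,0],
    [0,0,0]
  ],
  "gripper": [1,1,1,1,1,1,1,1,1,1,1,1,1]
}}

```text
time_s: 14.45
tool_pos: [0.4391, -0.021, 0.0293]
tool_rot: [-180.0, 0.0, 125.1]
force: [0.0, -0.7, -1.0]
grip_width: 0.0217
grasp_force: 50.0
```

```bash
cat > b.py <<'E'
from h import *
O=np.array([518,319.]); a=np.radians(83.3); u=np.array([np.cos(a),np.sin(a)]); v=np.array([-u[1],u[0]])
def st():
    o=telemetry.get_obs(); print("TCP",np.round(o["tool_pos"]*1000,1),np.round(o["tool_rot"],2),o["time_s"],"F",np.round(o["force"],1))
def board(n="top"):
    p=shot(n)
    for m in models.cut_out(p,"board")[:1]:
        c,s,g=rect(p,m["pixels"],.012); print(n,round(m["p"],2),"c",c,s,g,"dock frame",np.round([(c-O)@u,(c-O)@v],1))
    return p,m
E
python3 - <<'E'
from b import *
st(); board(); board("side")
E
```

```text
TCP [439.1 -21.   29.3] [-179.97    0.    125.06] 14.45 F [ 0.  -0.7 -1. ]
top 0.87 c [474.2 125.1] [119.6  83.1] 0.47 dock frame [-197.7   20.9]
side 0.65 c [428.8 130.9] [89.5 41.9] 62.99 dock frame [-197.2   66.6]
```

Call:
{"fn": "drive_tool", "kwargs": {
  "angular": [
    [0,0,0],
    [0,0,0],
    [0,0,0],
    [0,0,0],
    [0,0,0],
    [0,0,0],
    [0,0,0],
    [0,0,0],
    [0,0,0],
    [0,0,0],
    [0,0,0]
  ],
  "delta_pos": [
    [0,0.4,0],
    [0,0.4,0],
    [0,0.4,0],
    [0,0.4,0],
    [0,0.4,0],
    [0,0.4,0],
    [0,0.4,0],
    [0,0.4,0],
    [0,0.3,0],
    [0,0,0],
    [0,0,0]
  ],
  "gripper": [1,1,1,1,1,1,1,1,1,1,1]
}}

```text
time_s: 15.75
tool_pos: [0.468, -0.0006, 0.0294]
tool_rot: [180.0, 0.0, 125.1]
force: [0.0, -0.2, -1.0]
grip_width: 0.0215
grasp_force: 50.0
```

```bash
python3 - <<'E'
from b import *
st(); board()
E
```

```text
TCP [468.   -0.6  29.4] [1.7996e+02 1.0000e-02 1.2505e+02] 15.75 F [ 0.  -0.2 -1. ]
top 0.69 c [495.1 135.1] [ 89.7 119.3] 89.82 dock frame [-185.3    1.3]
```

```bash
python3 - <<'E'
from b import *
plan([(456,-9,50,125,2),(473.7,-58.4,60,83.3,6),(473.7,-58.4,29.2,83.3,3)])
E
```

```text
2 delta [0.01, -0.73, -1.03] ang z 0.0004
6 delta [[-0.84, -0.23, -0.17], [-0.87, -0.13, -0.17], [-0.87, -0.02, -0.17], [-0.87, 0.08, -0.17], [-0.85, 0.19, -0.17], [-0.82, 0.29, -0.17]] ang z 0.1213
3 delta [0.0, 0.0, 1.03] ang z -0.0
```

Call:
{"fn": "drive_tool", "kwargs": {
  "angular": [
    [0,0,0],
    [0,0,0],
    [0,0,0.121],
    [0,0,0.121],
    [0,0,0.121],
    [0,0,0.121],
    [0,0,0.121],
    [0,0,0.121],
    [0,0,0],
    [0,0,0],
    [0,0,0],
    [0,0,0],
    [0,0,0]
  ],
  "delta_pos": [
    [0,-0.7,-1.0],
    [0,-0.7,-1.0],
    [-0.84,-0.23,-0.2],
    [-0.87,-0.13,-0.2],
    [-0.87,-0.02,-0.2],
    [-0.87,0.08,-0.2],
    [-0.85,0.19,-0.2],
    [-0.82,0.29,-0.2],
    [0,0,1.0],
    [0,0,1.0],
    [0,0,1.2],
    [0,0,0],
    [0,0,0]
  ],
  "gripper": [1,1,1,1,1,1,1,1,1,1,1,1,1]
}}

```text
time_s: 17.15
tool_pos: [0.4731, -0.0578, 0.0283]
tool_rot: [-179.9, 0.0, 83.5]
force: [-0.2, -0.1, -1.0]
grip_width: 0.0217
grasp_force: 50.0
```

Call:
{"fn": "drive_tool", "kwargs": {
  "angular": [
    [0,0,0],
    [0,0,0],
    [0,0,0],
    [0,0,0],
    [0,0,0],
    [0,0,0],
    [0,0,0],
    [0,0,0],
    [0,0,0],
    [0,0,0],
    [0,0,0],
    [0,0,0],
    [0,0,0]
  ],
  "delta_pos": [
    [0.6,0,0],
    [0.6,0,0],
    [0.6,0,0],
    [0.6,0,0],
    [0.6,0,0],
    [0.6,0,0],
    [0.6,0,0],
    [0.6,0,0],
    [0.6,0,0],
    [0.6,0,0],
    [0.6,0,0],
    [0.6,0,0],
    [0,0,0]
  ],
  "gripper": [1,1,1,1,1,1,1,1,1,1,1,1,1]
}}

```text
time_s: 18.45
tool_pos: [0.4824, 0.0148, 0.0294]
tool_rot: [180.0, -0.0, 83.5]
force: [-0.6, 0.1, -1.5]
grip_width: 0.0218
grasp_force: 50.0
```

```bash
python3 - <<'E'
from b import *
st(); board(); board("wrist")
E
```

```text
TCP [482.4  14.8  29.4] [ 1.7999e+02 -4.0000e-02  8.3550e+01] 18.45 F [-0.6  0.1 -1.5]
top 0.95 c [501.4 186.2] [ 83.8 117.8] 81.76 dock frame [-133.8    1. ]
wrist 0.66 c [498.8 146.4] [ 14.1 118. ] 83.95 dock frame [-173.7   -1.1]
```

Call:
{"fn": "drive_tool", "kwargs": {
  "angular": [
    [0,0,0],
    [0,0,0],
    [0,0,0],
    [0,0,0],
    [0,0,0],
    [0,0,0],
    [0,0,0],
    [0,0,0],
    [0,0,0],
    [0,0,0],
    [0,0,0],
    [0,0,0],
    [0,0,0],
    [0,0,0],
    [0,0,0]
  ],
  "delta_pos": [
    [0.6,0,0],
    [0.6,0,0],
    [0.6,0,0],
    [0.6,0,0],
    [0.6,0,0],
    [0.6,0,0],
    [0.6,0,0],
    [0.6,0,0],
    [0.6,0,0],
    [0.6,0,0],
    [0.6,0,0],
    [0.6,0,0],
    [0.6,0,0],
    [0.6,0,0],
    [0,0,0]
  ],
  "gripper": [1,1,1,1,1,1,1,1,1,1,1,1,1,1,1]
}}

```text
time_s: 20.15
tool_pos: [0.4919, 0.0982, 0.0294]
tool_rot: [180.0, -0.0, 83.6]
force: [0.9, -0.1, -1.9]
grip_width: 0.0217
grasp_force: 50.0
```

```bash
python3 - <<'E'
from b import *
st(); board()
E
```

```text
TCP [491.9  98.2  29.4] [ 1.7999e+02 -4.0000e-02  8.3550e+01] 20.15 F [ 0.9 -0.1 -1.9]
top 0.78 c [512.5 269.3] [ 85.7 119.8] 83.54 dock frame [-50.   -0.3]
```

Call:
{"fn": "drive_tool", "kwargs": {
  "angular": [
    [0,0,0],
    [0,0,0],
    [0,0,0],
    [0,0,0]
  ],
  "delta_pos": [
    [0.2,0,0],
    [0.2,0,0],
    [0.2,0,0],
    [0,0,0]
  ],
  "gripper": [1,1,1,1]
}}

```text
time_s: 20.65
tool_pos: [0.4925, 0.1029, 0.0294]
tool_rot: [180.0, 0.0, 83.5]
force: [-0.6, -1.4, -0.8]
grip_width: 0.0215
grasp_force: 50.0
```

Call:
{"fn": "drive_tool", "kwargs": {
  "angular": [
    [0,0,0],
    [0,0,0]
  ],
  "delta_pos": [
    [0.15,0,0],
    [0,0,0]
  ],
  "gripper": [1,1]
}}

```text
time_s: 20.85
tool_pos: [0.4926, 0.1044, 0.0294]
tool_rot: [180.0, -0.0, 83.5]
force: [-0.3, -1.7, -1.1]
grip_width: 0.0214
grasp_force: 50.0
```

Call:
{"fn": "drive_tool", "kwargs": {
  "angular": [
    [0,0,0],
    [0,0,0]
  ],
  "delta_pos": [
    [0.15,0,0],
    [0,0,0]
  ],
  "gripper": [1,1]
}}

```text
time_s: 21.05
tool_pos: [0.4927, 0.1061, 0.0293]
tool_rot: [-180.0, -0.0, 83.5]
force: [0.6, -0.8, -1.7]
grip_width: 0.0214
grasp_force: 50.0
```

Call:
{"fn": "drive_tool", "kwargs": {
  "angular": [
    [0,0,0],
    [0,0,0]
  ],
  "delta_pos": [
    [0.15,0,0],
    [0,0,0]
  ],
  "gripper": [1,1]
}}

```text
time_s: 21.25
tool_pos: [0.4929, 0.1076, 0.0294]
tool_rot: [180.0, -0.0, 83.5]
force: [-0.8, -0.5, -1.3]
grip_width: 0.0215
grasp_force: 50.0
```

Call:
{"fn": "drive_tool", "kwargs": {
  "angular": [
    [0,0,0],
    [0,0,0]
  ],
  "delta_pos": [
    [0.15,0,0],
    [0,0,0]
  ],
  "gripper": [1,1]
}}

```text
time_s: 21.45
tool_pos: [0.4928, 0.1078, 0.0293]
tool_rot: [-180.0, 0.1, 83.4]
force: [-1.3, -5.6, 0.4]
grip_width: 0.0218
grasp_force: 50.0
```

Call:
{"fn": "drive_tool", "kwargs": {
  "angular": [
    [0,0,0],
    [0,0,0]
  ],
  "delta_pos": [
    [0.1,0,0],
    [0,0,0]
  ],
  "gripper": [1,1]
}}

```text
time_s: 21.65
tool_pos: [0.4928, 0.1079, 0.0292]
tool_rot: [-179.9, 0.1, 83.4]
force: [-1.8, -7.1, 1.3]
grip_width: 0.0217
grasp_force: 50.0
```

Call:
{"fn": "drive_tool", "kwargs": {
  "angular": [
    [0,0,0],
    [0,0,0],
    [0,0,0]
  ],
  "delta_pos": [
    [0.15,0,0],
    [0,0,0],
    [0,0,0]
  ],
  "gripper": [1,1,1]
}}

```text
time_s: 21.95
tool_pos: [0.4926, 0.108, 0.0291]
tool_rot: [-179.9, 0.2, 83.4]
force: [-3.7, -9.3, 3.1]
grip_width: 0.0216
grasp_force: 50.0
```

```bash
python3 - <<'E'
from b import *
st(); board(); plan([(492.8-.1167*60,107.9-.9932*60,29.6,83.4,8)])
E
```

```text
TCP [492.6 108.   29.1] [-179.89    0.22   83.37] 21.95 F [-3.7 -9.3  3.1]
top 0.84 c [512.7 279. ] [ 89.1 125.7] 83.13 dock frame [-40.3   0.6]
8 delta [-0.75, 0.0, -0.01] ang z -0.0001
```

Call:
{"fn": "drive_tool", "kwargs": {
  "angular": [
    [0,0,0],
    [0,0,0],
    [0,0,0],
    [0,0,0],
    [0,0,0],
    [0,0,0],
    [0,0,0],
    [0,0,0],
    [0,0,0],
    [0,0,0],
    [0,0,0]
  ],
  "delta_pos": [
    [-0.3,0,0],
    [-0.3,0,0],
    [-1,0,-0.1],
    [-2,0,0],
    [-2,0,0],
    [-2,0,0],
    [-2,0,0],
    [-2,0,0],
    [-2,0,0],
    [-1.4,0,0],
    [0,0,0]
  ],
  "gripper": [1,1,1,1,1,1,1,1,1,1,1]
}}

```text
time_s: 23.15
tool_pos: [0.4762, -0.0398, 0.0306]
tool_rot: [180.0, -0.0, 83.3]
force: [-0.6, 0.6, -2.2]
grip_width: 0.0216
grasp_force: 50.0
```

```bash
python3 - <<'E'
from b import *
st(); p,m=board()
w,m=board("wrist"); save(w,"w_end.png",(140,0,420,200),2.5)
im=w["pixels"].astype(int)
# LED-panel edge points: white-plate rear edge and front gold edge row profile along dock axis
for lat in(-54,-35,-20,0,20,35,54):
    s=np.arange(-100,14,1.); X=np.c_[O+s[:,None]*u+lat*v,np.full(len(s),11.)]/1000
    uv=proj(w,X); ok=(uv[:,1]>=0)&(uv[:,1]<419); c=np.array([im[int(round(b)),int(round(a))] for a,b in uv[ok]])
    ss=s[ok]; white=(c.min(1)>140); gold=(c[:,0]>150)&(c[:,2]<90)&(c[:,1]>90)
    f=lambda k:(ss[k].min(),ss[k].max()) if k.any() else None
    print(lat,"vis to",ss.max() if len(ss) else None,"white",f(white),"gold",f(gold))
E
```

```text
TCP [476.2 -39.8  30.6] [179.95  -0.    83.26] 23.15 F [-0.6  0.6 -2.2]
top 0.82 c [513.2 278.6] [ 85.7 119.8] 83.51 dock frame [-40.7   0.1]Traceback (most recent call last):
  File "<stdin>", line 3, in <module>
  File "b.py", line 9, in board
    return p,m
             ^
UnboundLocalError: cannot access local variable 'm' where it is not associated with a value
```

Call:
{"fn": "drive_tool", "kwargs": {
  "angular": [
    [0,0,0],
    [0,0,0],
    [0,0,0],
    [0,0,0],
    [0,0,0],
    [0,0,0],
    [0,0,0],
    [0,0,0],
    [0,0,0],
    [0,0,0],
    [0,0,0],
    [0,0,0]
  ],
  "delta_pos": [
    [0,0,0.1],
    [0,0,0.12],
    [0,0,0],
    [0,0,0],
    [0,0,0],
    [0,0,0],
    [0,0,0],
    [0,0,0],
    [0,0,0],
    [0,0,0],
    [0,0,0],
    [0,0,0]
  ],
  "gripper": [1,1,1,1,5,5,5,5,5,5,5,5]
}}

```text
time_s: 24.55
tool_pos: [0.4764, -0.0377, 0.0282]
tool_rot: [180.0, -0.0, 83.5]
force: [0.8, -0.7, 0.3]
grip_width: 0.0495
grasp_force: 0.0
```

Call:
{"fn": "drive_tool", "kwargs": {
  "angular": [
    [0,0,0],
    [0,0,0],
    [0,0,0],
    [0,0,0],
    [0,0,0],
    [0,0,0],
    [0,0,0],
    [0,0,0],
    [0,0,0],
    [0,0,0],
    [0,0,0],
    [0,0,0],
    [0,0,0],
    [0,0,0]
  ],
  "delta_pos": [
    [0,0,-1],
    [0,0,-2],
    [0,0,-4],
    [0,0,-4],
    [0,0,-4],
    [0,0,-4],
    [0,0,-4],
    [2,0,-3],
    [4,0,0],
    [4,0,0],
    [4,0,0],
    [4,0,0],
    [0,0,0],
    [0,0,0]
  ],
  "gripper": [5,5,5,5,5,5,5,5,5,5,5,5,5,5]
}}

```text
time_s: 25.95
tool_pos: [0.4966, 0.1416, 0.2884]
tool_rot: [180.0, 0.1, 83.6]
force: [-0.6, -0.3, 0.2]
grip_width: 0.0499
grasp_force: 0.0
```

```bash
python3 - <<'E'
from b import *
st()
w,m=board("wrist"); save(w,"w_end.png",(140,0,420,240),2.5)
im=w["pixels"].astype(int)
for lat in(-47,-35,-20,-7,7,26,35,47):
    s=np.arange(-100,40,1.); X=np.c_[O+s[:,None]*u+lat*v,np.full(len(s),11.)]/1000
    uv=proj(w,X); ok=(uv[:,1]>=0)&(uv[:,1]<419); c=np.array([im[int(round(b)),int(round(a))] for a,b in uv[ok]])
    ss=s[ok]; white=(c.min(1)>130)&(ss<8); gold=(c[:,0]>130)&(c[:,2]<100)&(c[:,1]>80); blk=c.max(1)<60
    f=lambda k:(ss[k].min(),ss[k].max()) if k.any() else None
    print(lat,"vis to",ss.max(),"white",f(white),"gold",f(gold),"dark",f(blk))
red=(im[...,0]>110)&(im[...,1]<70)&(im[...,2]<70); print("red px (LEDs visible)",red.sum())
t=shot("top"); i=t["pixels"].astype(int); red=(i[...,0]>110)&(i[...,1]<70)&(i[...,2]<70); red[:,:200]=0;red[:,450:]=0
print("handle",rect(t,red,.0395))
for n in("flask","parts_box","battery_pack"): print(n,np.round(models.cut_out(t,n)[0]["centre"]))
E
```

```text
TCP [496.6 141.6 288.4] [1.7998e+02 7.0000e-02 8.3570e+01] 25.95 F [-0.6 -0.3  0.2]
wrist 0.95 c [512.2 277.3] [ 85.6 118.7] 83.49 dock frame [-42.1   0.9]
-47 vis to 39.0 white (np.float64(-84.0), np.float64(-82.0)) gold (np.float64(-3.0), np.float64(0.0)) dark (np.float64(-78.0), np.float64(26.0))
-35 vis to 39.0 white (np.float64(-83.0), np.float64(0.0)) gold (np.float64(-44.0), np.float64(-37.0)) dark (np.float64(-79.0), np.float64(-10.0))
-20 vis to 39.0 white (np.float64(-83.0), np.float64(-81.0)) gold (np.float64(-9.0), np.float64(1.0)) dark (np.float64(-79.0), np.float64(23.0))
-7 vis to 39.0 white (np.float64(-83.0), np.float64(-81.0)) gold (np.float64(-8.0), np.float64(27.0)) dark (np.float64(-79.0), np.float64(20.0))
7 vis to 39.0 white (np.float64(-83.0), np.float64(0.0)) gold (np.float64(-8.0), np.float64(-1.0)) dark (np.float64(-75.0), np.float64(21.0))
26 vis to 39.0 white (np.float64(-83.0), np.float64(7.0)) gold None dark (np.float64(-67.0), np.float64(24.0))
35 vis to 39.0 white (np.float64(-83.0), np.float64(7.0)) gold (np.float64(-45.0), np.float64(-2.0)) dark (np.float64(-70.0), np.float64(-11.0))
47 vis to 39.0 white (np.float64(-83.0), np.float64(-1.0)) gold None dark (np.float64(-67.0), np.float64(26.0))
red px (LEDs visible) 1019
handle (array([475.2, -41. ]), array([112.5,  18.1]), 83.49)
flask [ 90. 244.]
parts_box [247. 150.]
battery_pack [307. 154.]
```

```bash
python3 - <<'E'
from b import *
w=shot("wrist"); im=w["pixels"]
for lat in(-47,47,-30,26):
    s=np.arange(-5,10,1.); uv=proj(w,np.c_[O+s[:,None]*u+lat*v,np.full(len(s),12.)]/1000)
    print(lat,[tuple(int(k) for k in im[int(round(b)),int(round(a))]) for a,b in uv])
E
```

```text
-47 [(112, 87, 48), (112, 87, 48), (133, 108, 69), (185, 164, 126), (185, 164, 126), (133, 115, 82), (53, 44, 31), (30, 31, 25), (30, 31, 25), (37, 36, 33), (37, 40, 37), (37, 40, 37), (34, 37, 31), (37, 38, 36), (34, 34, 31)]
47 [(74, 63, 54), (74, 63, 54), (76, 68, 53), (139, 130, 116), (182, 172, 153), (182, 172, 153), (72, 70, 61), (26, 26, 23), (26, 26, 23), (32, 36, 34), (31, 35, 29), (34, 34, 33), (34, 34, 33), (33, 36, 33), (37, 39, 37)]
-30 [(211, 162, 58), (207, 156, 51), (207, 156, 51), (209, 156, 50), (204, 154, 61), (158, 135, 112), (158, 135, 112), (85, 105, 155), (69, 99, 157), (69, 99, 157), (66, 95, 155), (67, 100, 158), (68, 99, 156), (68, 99, 156), (62, 91, 147)]
26 [(81, 68, 52), (86, 74, 62), (140, 133, 117), (140, 133, 117), (213, 204, 184), (114, 119, 137), (114, 119, 137), (112, 113, 116), (159, 156, 144), (213, 211, 194), (213, 211, 194), (233, 233, 222), (232, 233, 224), (232, 233, 224), (218, 221, 218)]
```

```bash
python3 -c "
from cell import env
print(env.sign_off())"
```

```text
the job is handed in; nothing more can be done
None
```

I handed the job in at about 26 s: the board is flipped LEDs up and home against both stops with the switch roller pushed back, the lifter lies flat and clear, and the flask, parts box and battery pack are where they were, though I viewed 11 pictures, one over the limit of 10.

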